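# Feel for the release notch and open the dust shutter

## Task

Open the dust shutter of the sample dock with its release key: the key is sunk in a notch somewhere along the black edge bar, where a fingertip swept along the bar drops in; press the key there all the way down and let go. Do not push the orange shutter itself, and neither move nor lift the jar, the adapter box or the objective.

Things in the scene. Friction and masses are not known exactly. Their poses are not given: they have to be found in the camera images.
- dock: White box with an aluminium deck, fixed to the bench, 200 (x) x 310 (y) x 85 mm; origin at the centre of its underside, x points to its back, y to its left, z up. The deck is at z = 80 mm. Along its whole front top edge runs a black bar, 44 mm deep in x (centre line x = -78 mm), flat top at z = 85 mm, its front face open; the deck behind it is 5 mm lower.
- edge_left (a point): Left (+y) end of the black edge bar (straight, 310 mm long, rigid), on the centre line of its top face. At one unknown place, centred within 105 mm of the bar's middle, the bar has a notch 42 mm long that runs across the bar's full depth.
- edge_right (a point): Right (-y) end of the black edge bar, on the centre line of its top face
- release_key (a joint): How far the key is pressed, m: 0 at the start, 0.007 fully down. The key is a black plate (42 mm in x, 40 mm along the bar) lying in the notch, its flat top 10 mm below the bar's top. It goes straight down 7 mm against about 3 to 8 N to a firm stop, stays down when let go, and drives the shutter.
- shutter (a joint): How far the shutter is open, m: 0 closed, 0.040 open (slides towards the dock's back, along +x of the dock, 5.7 mm for each mm of key)
- shutter_mid (a point): Orange dust shutter plate, 60 (x) x 122 (y) x 5 mm, lying on the deck over the sample well; this point is the centre of its top face, axes as the dock's
- jar_mid (a point): Centre of a closed amber glass jar, 48 mm across, 62 mm high, standing on the bench beside the dock
- adapter_mid (a point): Centre of a small aluminium adapter box, 46 x 60 x 34 mm, with brass connectors, standing on the bench beside the dock
- objective_mid (a point): Centre of a dark steel microscope objective, 34 mm across, 42 mm high, standing on the left rear of the dock's deck, clear of the shutter and its guides

How it is judged:
By the outcome, as a careful person would: the job done as asked, in the order asked, and still so for the second after the job is handed in, with the robot touching nothing.
It also fails if it takes over 61 s, if anything falls off the work surface, if the arm or the gripper's body presses on something with over 40 N, if the wrist force passes 120 N, or if a joint passes its speed limit or range.

## Robot

A 7-joint arm with a two-finger parallel gripper is mounted at the origin on the work surface. World frame = base frame: x ahead of the robot, y to its left, z up, the work surface at z = 0. Lengths are in m, angles in rad, forces in N, time in s.
With the tool pointing down it reaches from about 0.4 to 0.875 m from the base axis. Payload 6.5 kg.
Tool frame: the origin (TCP) lies midway between the tips of the shut fingers; the grasp point (between the pads) lies 19 mm behind it; z points along the fingers, y is the line along which they close (so a half turn about z gives the same grasp; the last joint's range is limited). The gripper opens to 85 mm and grips with 20 to 120 N. Pads are 22 mm wide; open, the fingers measure 114 mm over their backs; the gripper's body (76 mm by 85 mm) begins 54 mm behind the grasp point. The pads swing forward as they close: fully open they stand 13 mm farther back than shut.
Start: joints at [-0.066, 0.536, -0.004, 1.538, 0.003, 1.067, -0.071], TCP at [0.65, 0, 0.231] pointing down, gripper open.
Joint ranges: [-2.7, 2.7], [-0.37, 2.16], [-1.27, 1.26], [0.24, 2.4], [-1.31, 4.45], [0.19, 1.91], [-2.76, 2.76]. Speed limits (rad/s): [2.39, 2.39, 3.14, 3.14, 3.14, 3.14, 3.14].

## Interface

Orientations are given as a unit quaternion [x, y, z, w].
In Python, from cell import arm gives the robot as it stands.
- The arm moves only by the tool step_arm, never from a script. Its argument "motion" is a list of rows, each an object of numbers: "claw": the gripper's target within -1 to 1 (shut at 1, half-way at 0, fully open at -1); "x", "y", "z": the shift along the tool's x, y, z each as a share of 500 mm, from -1 to 1; "turn": the turn about the tool's z as a share of 60 degrees, from -1 to 1. A call has 1 to 20 rows; each row is the pose to reach, as a shift and turn from the pose commanded when the call began, along the tool's axes at that moment; what a row does not reach only later rows make up. A row lasts 1/12 s, in which the tool goes at most 41.7 mm and 7.16 degrees, less where a joint would pass 70% of its speed; a pose out of reach is approached as far as the arm can. A call with a number of a shift or a turn outside -1 to 1 is refused whole. A call with a gripper value outside its range is refused whole. The fingers move at their own pace and stop on an object; "grip_force" is the grip in N (left out, the last holds). Time passes only in rows, so rows that repeat a pose let the fingers close. It gives the time, the measured TCP pose, the force, the opening and the grip force at its end, in the units of the state.
- arm.sense(): the state, without advancing time (a new reading comes with each control period).
- arm.snapshot(name): name is "scene" or "side" or "wrist"; returns a dict with "frame" (400x640x3 uint8, red, green, blue), "range_z" (400x640 float32, m along the optical axis (not along the pixel's ray), 0 where there is no reading), "K" (3x3 intrinsics, pixels), "rvec" (rotation vector, rad) and "tvec" (3), from world to camera coordinates, as OpenCV has them. Camera axes: x right, y down, z forward; pixel columns grow to the right and rows downward; lengths in m; the calibration is good to about 2 mm. A picture is of the moment at which its call begins.
- arm.job_done(): hands the job in; it is judged then, once.
The state is a dict: "t": time; "qpos": joint angles; "qd": joint speeds; "joint_efforts": joint torques, N m; "tool_pos": TCP position; "tcp_rot": TCP orientation; "force": force on the tool from outside, world axes, zero at the start; "wrist_torque": the same for the moment, N m; "grip_width": finger opening in m; "finger_force": force on a finger pad.
Only numpy, scipy, OpenCV 4.12 (cv2) and the standard library are available. Lean on these libraries where they do the work, as an engineer would, in place of code of your own. Each camera call takes 0.05 s, during which the arm holds its last target. There are 200 camera calls.

## Working session

There is one attempt and no reset: what is moved stays moved. The work goes in short steps, Python scripts to look and compute and a tool call to move; the robot and the scene stay as the last step left them, time stands still between calls to the robot, and variables do not carry over. Pictures are saved under pics/ and viewed, at most 10 in all, crops included, and the job is handed in when it is done.

Besides the shell and the picture viewer there is one more tool, called after ">>>" by a JSON object that holds its "op" and its "data". step_arm: Moves the arm, as the interface text tells. Its arguments: {"type":"object","properties":{"motion":{"type":"array","items":{"type":"object","properties":{"claw":{"type":"number"},"x":{"type":"number","minimum":-1,"maximum":1},"y":{"type":"number","minimum":-1,"maximum":1},"z":{"type":"number","minimum":-1,"maximum":1},"turn":{"type":"number","minimum":-1,"maximum":1}}}},"grip_force":{"type":"number"}},"required":["motion"]}

```bash
mkdir -p pics; cat > h.py <<'E'
import numpy as np, cv2
from cell import arm
def snap(n,f):
    s=arm.snapshot(n); cv2.imwrite('pics/'+f,s['frame'][:,:,::-1]); np.savez('pics/'+f+'.npz',**s); return s
def pts(s):
    d=s['range_z']; v,u=np.mgrid[:400,:640]; K=s['K']
    c=np.stack([(u-K[0,2])/K[0,0]*d,(v-K[1,2])/K[1,1]*d,d],-1)
    R=cv2.Rodrigues(np.array(s['rvec'],float))[0]
    return (c-np.array(s['tvec']).ravel())@R
E
python3 - <<'E'
from h import *
a=snap('scene','scene1.png');b=snap('side','side1.png')
s=arm.sense();print(s['tool_pos'],s['tcp_rot'],s['force'],s['t'])
im=np.vstack([a['frame'],b['frame']])[:,:,::-1]
cv2.imwrite('pics/both.png',cv2.resize(im,(480,600)))
E
```

```text
[ 6.49432764e-01 -3.23891411e-05  2.30482292e-01] [ 7.07084816e-01  7.07128294e-01 -6.15165507e-04 -5.09759044e-04] [-0.12900236  0.02144365 -0.57371337] 0.1
```

View pics/scene1.png

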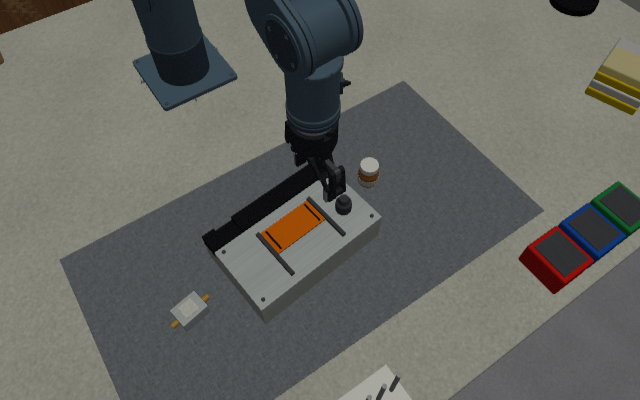

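View pics/side1.png

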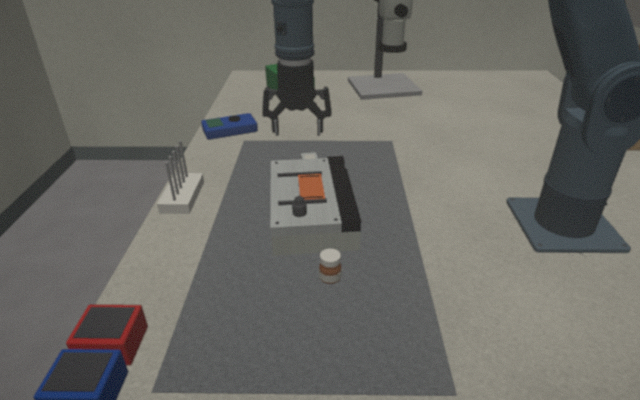

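The scene view shows the dock, with its black bar running from about (207,240) to (320,170) and a dark dip near (225,225). The jar is at (369,172), the adapter at (189,309) and the objective at (344,205). In the side view the bar runs from (337,157) to (350,228), and the arm is clear of it.

```bash
python3 - <<'E'
from h import *
for f in ('scene1','side1'):
    s=dict(np.load(f'pics/{f}.png.npz')); p=pts(s); im=s['frame'].astype(int)
    v,u=np.mgrid[:400,:640]
    box=(u>195)&(u<390)&(v>150)&(v<330) if f=='scene1' else (u>262)&(u<365)&(v>150)&(v<240)
    z=p[...,2]; ok=box&(s['range_z']>0)
    print(f,'valid',ok.sum()/box.sum(), np.percentile(z[ok],[5,50,95]))
    # orange by ray to z=.085
    R=cv2.Rodrigues(np.array(s['rvec'],float))[0];t=np.array(s['tvec']).ravel();K=s['K']
    def ray(U,V,h):
        d=R.T@np.linalg.inv(K)@np.array([U,V,1.]);c=-R.T@t;return c+d*(h-c[2])/d[2]
    m=(box&(im[...,0]>150)&(im[...,2]<80)).astype('uint8')
    c=max(cv2.findContours(m,0,2)[0],key=cv2.contourArea)
    w=np.array([ray(*q[0],.085)[:2] for q in c],'float32'); print('orange',cv2.minAreaRect(w))
    dark=box&(im.max(-1)<45)&ok&(z>.06)&(z<.1)
    pp=p[dark]; print('dark',len(pp),cv2.minAreaRect(pp[:,:2].astype('float32')))
    deck=ok&(z>.07)&(z<.1)
    print('deck',deck.sum(),cv2.minAreaRect(p[deck][:,:2].astype('float32')), np.median(p[deck][:,2]))
    if f=='scene1': print('ends',[ray(*q,.085).round(3) for q in((207,240),(320,168))])
    else: print('ends',[ray(*q,.085).round(3) for q in((337,157),(351,225))])
E
```

```text
scene1 valid 0.9952485169613546 [-0.00129157  0.004537    0.08937561]
orange ((0.6246146559715271, -0.03952299803495407), (0.05847948417067528, 0.1200241893529892), 6.33415412902832)
dark 2670 ((0.6164150238037109, -0.04485881328582764), (0.18453580141067505, 0.30328667163848877), 5.6013665199279785)
deck 12538 ((0.6236627697944641, -0.039134323596954346), (0.20366519689559937, 0.3115472197532654), 6.284250736236572) 0.0812116354270091
ends [array([ 0.556, -0.199,  0.085]), array([0.537, 0.088, 0.085])]
side1 valid 0.9961445252258206 [-0.00095804  0.07862057  0.0862969 ]
orange ((0.623784065246582, -0.03805988281965256), (0.055216141045093536, 0.1007029116153717), 5.946721076965332)
dark 546 ((0.5854701399803162, -0.0352151095867157), (0.11779375374317169, 0.30751004815101624), 6.385336399078369)
deck 5593 ((0.6235429644584656, -0.03753283619880676), (0.2006186991930008, 0.32001352310180664), 6.166477680206299) 0.08015643470747207
ends [array([ 0.557, -0.19 ,  0.085]), array([0.53 , 0.126, 0.085])]
```

```bash
python3 - <<'E'
from h import *
C=np.array([.6235,-.039]);a=np.radians(6.25);A=np.array([[np.cos(a),np.sin(a)],[-np.sin(a),np.cos(a)]])
for f in ('scene1','side1'):
    s=dict(np.load(f'pics/{f}.png.npz')); p=pts(s); q=(p[...,:2]-C)@A.T; z=p[...,2]
    print(f)
    for y in np.arange(-.15,.151,.01):
        m=(abs(q[...,1]-y)<.005)&(abs(q[...,0]+.078)<.014)&(z>.03)&(z<.2)
        print(round(y,3),m.sum(), np.percentile(z[m],[10,50,90]).round(4) if m.sum() else '', end=' | ')
    print()
E
```

```text
scene1
-0.15 66 [0.0835 0.0853 0.0872] | -0.14 59 [0.0833 0.0853 0.0877] | -0.13 51 [0.0831 0.085  0.0877] | -0.12 64 [0.0736 0.0754 0.0771] | -0.11 57 [0.0735 0.0753 0.0771] | -0.1 59 [0.0734 0.0754 0.0778] | -0.09 56 [0.0736 0.0754 0.0777] | -0.08 70 [0.0771 0.0851 0.0872] | -0.07 57 [0.083  0.0854 0.0869] | -0.06 55 [0.0838 0.0854 0.0873] | -0.05 54 [0.0834 0.0852 0.0867] | -0.04 56 [0.0829 0.0848 0.0867] | -0.03 57 [0.0834 0.0854 0.0872] | -0.02 52 [0.0837 0.085  0.0873] | -0.01 56 [0.0832 0.0855 0.0873] | 0.0 54 [0.083  0.0849 0.087 ] | 0.01 53 [0.0833 0.0852 0.0873] | 0.02 54 [0.0837 0.0857 0.0877] | 0.03 54 [0.0835 0.0849 0.0876] | 0.04 48 [0.0838 0.0854 0.0876] | 0.05 52 [0.0833 0.0856 0.0877] | 0.06 46 [0.0822 0.085  0.0864] | 0.07 50 [0.0833 0.0849 0.0872] | 0.08 50 [0.0832 0.0852 0.0865] | 0.09 46 [0.0833 0.0851 0.0873] | 0.1 51 [0.0836 0.0856 0.0876] | 0.11 46 [0.0833 0.0852 0.087 ] | 0.12 19 [0.0834 0.0852 0.0866] | 0.13 8 [0.0822 0.0853 0.0877] | 0.14 6 [0.0831 0.0839 0.0854] | 0.15 1 [0.0855 0.0855 0.0855] | 
side1
-0.15 12 [0.0833 0.0841 0.0857] | -0.14 17 [0.0834 0.0
[... 279 characters left out ...]
2] | -0.05 21 [0.0823 0.0842 0.086 ] | -0.04 22 [0.0832 0.0846 0.0858] | -0.03 21 [0.0832 0.0846 0.0859] | -0.02 25 [0.0836 0.0841 0.0857] | -0.01 23 [0.083  0.0842 0.0856] | 0.0 24 [0.0828 0.0845 0.0852] | 0.01 21 [0.0829 0.0838 0.0852] | 0.02 22 [0.0831 0.0841 0.0861] | 0.03 28 [0.0836 0.0846 0.0856] | 0.04 22 [0.0837 0.0845 0.0857] | 0.05 28 [0.083  0.0844 0.086 ] | 0.06 28 [0.082  0.0839 0.0859] | 0.07 24 [0.083  0.0849 0.0858] | 0.08 28 [0.0835 0.0848 0.0861] | 0.09 32 [0.0826 0.0841 0.0854] | 0.1 27 [0.0824 0.084  0.0854] | 0.11 31 [0.0835 0.0846 0.086 ] | 0.12 28 [0.0827 0.0842 0.0864] | 0.13 34 [0.0835 0.0846 0.0863] | 0.14 35 [0.0826 0.0842 0.0852] | 0.15 65 [0.0412 0.0755 0.085 ] |
```

Both depth views agree: the bar sits at about 85 mm, with a 10 mm dip centred at dock y ≈ -104 mm, which is world (0.557, -0.151). I'll shut the gripper, align it with the bar and hover above the dip.

>>> {"op": "step_arm", "data": {"motion": [{"claw":1,"x":-0.06,"y":-0.04,"z":0,"turn":-0.02},{"claw":1,"x":-0.12,"y":-0.08,"z":0,"turn":-0.04},{"claw":1,"x":-0.18,"y":-0.12,"z":0,"turn":-0.06},{"claw":1,"x":-0.24,"y":-0.16,"z":0,"turn":-0.08},{"claw":1,"x":-0.302,"y":-0.19,"z":0,"turn":-0.104},{"claw":1,"x":-0.302,"y":-0.19,"z":0.05,"turn":-0.104},{"claw":1,"x":-0.302,"y":-0.19,"z":0.1,"turn":-0.104},{"claw":1,"x":-0.302,"y":-0.19,"z":0.15,"turn":-0.104},{"claw":1,"x":-0.302,"y":-0.19,"z":0.2,"turn":-0.104},{"claw":1,"x":-0.302,"y":-0.19,"z":0.2,"turn":-0.104},{"claw":1,"x":-0.302,"y":-0.19,"z":0.2,"turn":-0.104},{"claw":1,"x":-0.302,"y":-0.19,"z":0.2,"turn":-0.104},{"claw":1,"x":-0.302,"y":-0.19,"z":0.2,"turn":-0.104},{"claw":1,"x":-0.302,"y":-0.19,"z":0.2,"turn":-0.104}]}}

```text
t: 1.27
tool_pos: [0.5561, -0.1512, 0.1329]
tcp_rot: [0.668, 0.745, 0.001, 0.001]
force: [-0.0, -1.4, -0.5]
grip_width: 0.0001
finger_force: 0.0
```

```bash
python3 - <<'E'
from h import *
C=np.array([.6235,-.039]);a=np.radians(6.25);A=np.array([[np.cos(a),np.sin(a)],[-np.sin(a),np.cos(a)]])
s=arm.sense();print(s['tool_pos'],s['tcp_rot'],s['force'],s['grip_width'],A@(s['tool_pos'][:2]-C))
w=snap('wrist','w1.png'); p=pts(w); q=(p[...,:2]-C)@A.T; z=p[...,2]
for y in np.arange(-.15,-.05,.004):
    m=(abs(q[...,1]-y)<.002)&(abs(q[...,0]+.078)<.02)&(z>.03)&(z<.1)
    print(round(y,3),m.sum(), np.median(z[m]).round(4) if m.sum() else '', end=' | ')
E
```

```text
[ 0.5561251  -0.15121418  0.13290864] [6.67553859e-01 7.44560205e-01 6.89023937e-04 1.21317219e-03] [-0.03995652 -1.35317304 -0.46318007] 0.00010049755452201619 [-0.07919086 -0.10421232]
-0.15 0  | -0.146 0  | -0.142 3 0.0845 | -0.138 11 0.0848 | -0.134 20 0.0849 | -0.13 33 0.0848 | -0.126 434 0.0785 | -0.122 358 0.0747 | -0.118 372 0.0747 | -0.114 376 0.0747 | -0.11 388 0.0747 | -0.106 380 0.0747 | -0.102 400 0.0747 | -0.098 400 0.0746 | -0.094 402 0.0746 | -0.09 424 0.0747 | -0.086 94 0.0842 | -0.082 465 0.0847 | -0.078 481 0.0847 | -0.074 491 0.0848 | -0.07 510 0.0847 | -0.066 501 0.0847 | -0.062 530 0.0848 | -0.058 521 0.0847 | -0.054 523 0.0847 |
```

View pics/w1.png

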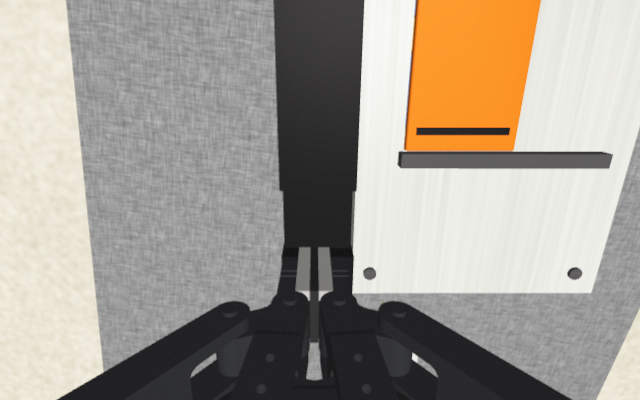

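The wrist view shows the shut fingertips at about (315,290), centred across the black bar. The notch begins at about row 190. It is centred at dock y ≈ -106 mm, so I'll correct by 2 mm and go down slowly.

>>> {"op": "step_arm", "data": {"motion": [{"claw":1,"x":-0.004,"y":-0.002,"z":0.03},{"claw":1,"x":-0.004,"y":-0.002,"z":0.06},{"claw":1,"x":-0.004,"y":-0.002,"z":0.09},{"claw":1,"x":-0.004,"y":-0.002,"z":0.1},{"claw":1,"x":-0.004,"y":-0.002,"z":0.105},{"claw":1,"x":-0.004,"y":-0.002,"z":0.11},{"claw":1,"x":-0.004,"y":-0.002,"z":0.114},{"claw":1,"x":-0.004,"y":-0.002,"z":0.117},{"claw":1,"x":-0.004,"y":-0.002,"z":0.12},{"claw":1,"x":-0.004,"y":-0.002,"z":0.12},{"claw":1,"x":-0.004,"y":-0.002,"z":0.12}]}}

```text
invalid input
```

>>> {"op": "step_arm", "data": {"motion": [{"claw":1,"x":-0.004,"y":-0.002,"z":0.03,"turn":0},{"claw":1,"x":-0.004,"y":-0.002,"z":0.06,"turn":0},{"claw":1,"x":-0.004,"y":-0.002,"z":0.09,"turn":0},{"claw":1,"x":-0.004,"y":-0.002,"z":0.1,"turn":0},{"claw":1,"x":-0.004,"y":-0.002,"z":0.105,"turn":0},{"claw":1,"x":-0.004,"y":-0.002,"z":0.11,"turn":0},{"claw":1,"x":-0.004,"y":-0.002,"z":0.114,"turn":0},{"claw":1,"x":-0.004,"y":-0.002,"z":0.117,"turn":0},{"claw":1,"x":-0.004,"y":-0.002,"z":0.12,"turn":0},{"claw":1,"x":-0.004,"y":-0.002,"z":0.12,"turn":0},{"claw":1,"x":-0.004,"y":-0.002,"z":0.12,"turn":0}]}}

```text
t: 2.23
tool_pos: [0.555, -0.1533, 0.0721]
tcp_rot: [0.668, 0.745, 0.0, 0.001]
force: [-0.4, 0.4, 5.1]
grip_width: -0.0001
finger_force: 2.2
```

The tip is inside the notch at z = 72 mm and the key is giving way at about 5 N. I'll press on to the stop.

>>> {"op": "step_arm", "data": {"motion": [{"claw":1,"x":0,"y":0,"z":0.003,"turn":0},{"claw":1,"x":0,"y":0,"z":0.006,"turn":0},{"claw":1,"x":0,"y":0,"z":0.008,"turn":0},{"claw":1,"x":0,"y":0,"z":0.01,"turn":0},{"claw":1,"x":0,"y":0,"z":0.01,"turn":0},{"claw":1,"x":0,"y":0,"z":0.01,"turn":0}]}}

```text
t: 2.73
tool_pos: [0.555, -0.1533, 0.068]
tcp_rot: [0.668, 0.745, 0.0, 0.001]
force: [-3.2, 0.1, 14.6]
grip_width: 0.0002
finger_force: 7.5
```

>>> {"op": "step_arm", "data": {"motion": [{"claw":1,"x":0,"y":0,"z":0.001,"turn":0},{"claw":1,"x":0,"y":0,"z":0.002,"turn":0},{"claw":1,"x":0,"y":0,"z":0.002,"turn":0},{"claw":1,"x":0,"y":0,"z":0.002,"turn":0}]}}

```text
t: 3.07
tool_pos: [0.5551, -0.1533, 0.0679]
tcp_rot: [0.668, 0.745, 0.0, 0.001]
force: [-7.2, 1.6, 24.7]
grip_width: 0.0002
finger_force: 12.1
```

The key is at its firm stop: the force went from 15 to 25 N with no further travel. I'll lift straight off.

>>> {"op": "step_arm", "data": {"motion": [{"claw":1,"x":0,"y":0,"z":-0.005,"turn":0},{"claw":1,"x":0,"y":0,"z":-0.02,"turn":0},{"claw":1,"x":0,"y":0,"z":-0.05,"turn":0},{"claw":1,"x":0,"y":0,"z":-0.1,"turn":0},{"claw":1,"x":0,"y":0,"z":-0.16,"turn":0},{"claw":1,"x":0,"y":0,"z":-0.22,"turn":0},{"claw":1,"x":0,"y":0,"z":-0.28,"turn":0},{"claw":1,"x":0,"y":0,"z":-0.3,"turn":0},{"claw":1,"x":0,"y":0,"z":-0.3,"turn":0},{"claw":1,"x":0,"y":0,"z":-0.3,"turn":0},{"claw":1,"x":0,"y":0,"z":-0.3,"turn":0}]}}

```text
t: 3.98
tool_pos: [0.5531, -0.1528, 0.2137]
tcp_rot: [0.668, 0.745, -0.001, -0.001]
force: [-0.2, -1.0, 0.5]
grip_width: -0.0001
finger_force: 0.0
```

```bash
python3 - <<'E'
from h import *
C=np.array([.6235,-.039]);a=np.radians(6.25);A=np.array([[np.cos(a),np.sin(a)],[-np.sin(a),np.cos(a)]])
s=arm.sense();print(s['tool_pos'],s['force'])
for n in('scene','wrist'):
    w=snap(n,n+'2.png'); p=pts(w); q=(p[...,:2]-C)@A.T; z=p[...,2]; im=w['frame'].astype(int)
    m=(abs(q[...,1]+.106)<.012)&(abs(q[...,0]+.078)<.015)&(z>.03)&(z<.1)
    print('key z',m.sum(),np.median(z[m]) if m.sum() else '')
    o=(im[...,0]>150)&(im[...,2]<80)&(z>.07)&(z<.1); print('shutter x range',np.percentile(q[o][:,0],[1,99]) if o.sum() else '')
E
```

```text
[ 0.55311009 -0.15279617  0.21372376] [-0.24593661 -1.00851622  0.4568887 ]
key z 145 0.06856255261317197
shutter x range [0.01272172 0.06993102]
key z 952 0.06764163281036624
shutter x range [0.01066839 0.0691119 ]
```

View pics/scene2.png

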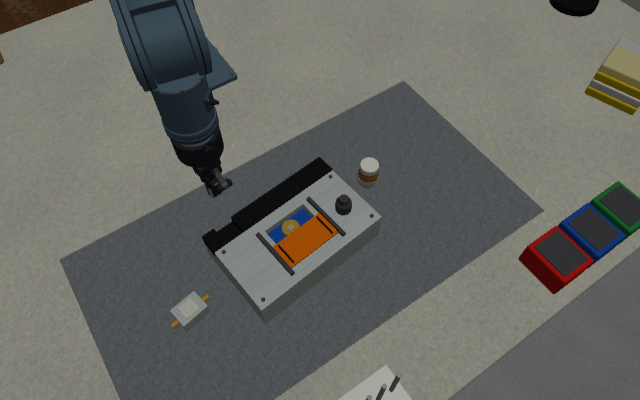

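The shutter is now open, centred near (307,240), and the well is showing at (291,227). The key stays down at about z = 68 mm, and the jar, adapter and objective haven't moved.

```bash
python3 -c "
from cell import arm
print(arm.job_done())"
```

```text
the job is handed in; nothing more can be done
None
```

I pressed the release key fully down and let go. The shutter is open about 40 mm, the jar, adapter box and objective look unmoved in the final picture, and the job is handed in.

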